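Extend the bottle brush to its second stop and hold it ready

ROBOT

A 6-joint arm with a two-finger parallel gripper is mounted at the origin on the work surface. World frame = base frame: x ahead of the robot, y to its left, z up, the work surface at z = 0. Lengths are in m, angles in rad, forces in N, time in s.
With the tool pointing down it reaches from about 0.325 to 0.775 m from the base axis. Payload 5.5 kg.
Tool frame: the origin (TCP) lies between the finger pads; the fingertips stand tips_ahead ahead of it and the grasp point (between the pads) lies 11 mm behind it (tips_ahead is the distance from the TCP to the fingertips, in m); x points along the fingers, z is the direction in which the jaws open and shut, and the axes are right-handed (so a half turn about x gives the same grasp; the last joint's range is limited). The gripper opens to 85 mm and grips with 20 to 120 N. Pads are 22 mm wide; open, the fingers measure 114 mm over their backs; the gripper's body (76 mm by 85 mm) begins 54 mm behind the grasp point. The pads swing forward as they close: fully open they stand 13 mm farther back than shut.
Start: joints at [1.138, 0.091, 1.231, -0, 1.82, -0.057], TCP at [0.22, 0.558, 0.239] pointing down, gripper open.
Joint ranges: [-2.87, 2.87], [-0.86, 2.18], [0.17, 2.46], [-1.51, 4.65], [0.06, 2.69], [-2.65, 2.65]. Speed limits (rad/s): [2.57, 2.57, 3.01, 3.14, 3.14, 3.14].

INTERFACE

Orientations are given as a 3x3 rotation matrix whose columns are the frame's x, y, z axes.
In Python, from cell import * gives the robot as it stands.
- The arm moves only by the shell command python3 -m crank 'ROWS' [FORCE]. ROWS is text: rows parted by semicolons, each of 7 numbers parted by spaces: the opening, from 0 (shut) to 1 (fully open), then the shift along the tool's x, y, z in m, then the turn, a rotation vector about the tool's x, y, z in degrees. In form: gripper dx dy dz ax ay az; .... A call has exactly 5 rows; each row is the pose to reach, as a shift and turn from the pose commanded when the call began, along the tool's axes at that moment; what a row does not reach only later rows make up. A row lasts 1/8 s, in which the tool goes at most 62.5 mm and 10.7 degrees, less where a joint would pass 70% of its speed; a pose out of reach is approached as far as the arm can. A call with a gripper value outside its range is refused whole. The fingers move at their own pace and stop on an object; FORCE is the grip in N (left out, the last holds). Time passes only in rows, so rows that repeat a pose let the fingers close, or fill a call up. It gives the time, the measured TCP pose, the force and the opening at its end, in the units of the state.
- get_state(): the state, without advancing time (a new reading comes with each control period).
- read_camera(name): name is "scene" or "top" or "wrist"; returns a dict with "color" (480x640x3 uint8, blue, green, red), "intrinsics" (3x3 intrinsics, pixels), "R" (3x3) and "t" (3): a world point X has camera coordinates R X + t. Camera axes: x right, y down, z forward; pixel columns grow to the right and rows downward; lengths in m; the calibration is good to about 2 mm. A picture is of the moment at which its call begins. There is no depth.
- close_job(): hands the job in, once; it reports no verdict.
The state is a dict: "time_s": time; "joints": joint angles; "joint_velocities": joint speeds; "tau": joint torques, N m; "position": TCP position; "eef_rot": TCP orientation; "wrist_force": force on the tool from outside, world axes, zero at the start; "wrist_torque": the same for the moment, N m; "opening": opening from 0.0 (shut) to 1.0 (fully open).
Only numpy, scipy, OpenCV 4.12 (cv2) and the standard library are available. Lean on these libraries where they do the work, as an engineer would, in place of code of your own. Each camera call takes 0.05 s, during which the arm holds its last target. There are 200 camera calls.

TASK

Get the telescoping bottle brush ready for scrubbing the tall drink urns. It hangs pushed in, in the slotted steel stand: press the button in the side of its handle, pull the handle up past the first stop to the second, and let the button spring back out so that it locks there; then draw the brush forwards out of its slot and finish with the gripper still holding it by the handle, upright, fully out of the stand with its head off the counter. Leave the other two tools hanging and everything else on the counter where it is.

Things in the scene. Friction and masses are not known exactly. Their poses are not given: they have to be found in the camera images.
- stand: fixed brush stand of steel sheet, 360 mm wide (y), x from -45 to +55 mm; origin on the counter under the middle slot. Its shelf, top at 112 mm, 4 mm thick, has three 16 mm wide slots at y = -110, 0, +110 mm, closed at x = +8 mm and open at the front edge, x = -45 mm; tools hang at x = 0. -x is the way out, towards the robot. Open front and back, side panels, a tray below with 9 mm lips. Back upstand to 124 mm.
- grip (a point): point on the axis of the telescoping brush's handle, level with its button, 95 mm above the shelf at the start; z up along the brush, -x towards the button. The handle is a dark grey round sleeve, 28 mm thick, 115 mm long: its top is 27 mm above this point, its underside 88 mm below; the lowest 20 mm are a 33 mm black collar. Sliding friction 1.5 N; handle about 85 g, rod and head about 150 g.
- button_face (a point): centre of the outer face of the push button in the side of the handle: a metal block 12 mm wide, 20 mm tall, 4.5 mm proud of the sleeve, pushed straight in along +x of this frame (3 N to start, 6 N fully in), so a gripper that squeezes the handle along x here presses it. All round elsewhere the sleeve is plain and can be gripped without touching the button, for example at a right angle to it.
- button (a joint): travel of the button (m): 0 = out, 0.005 = fully in; the lock is free from about 0.003. Between stops the button comes out only to 0.003; let go at a stop, it springs out to 0 and locks.
- handle (a joint): how far the handle is pulled out (m): 0 = pushed in and locked, 0.040 = first stop, 0.080 = second stop, which is also the end of its travel. With the button held in it slides freely past the first stop; with the button let go, the next stop catches it.
- neck (a point): point on the brush's axis under its flange, a 34 mm disc 6 mm thick that rests on the shelf; z up along the brush. Below it the 10 mm rod goes 10 mm down through the slot to the head's shoulder: when the handle is pulled up the brush first rises 6 mm, then the head catches under the shelf and is held back. The brush turns freely and may hang in any of the three slots.
- head_tip (a point): lowest point of the brush head on its axis, 88 mm below the neck. The head is a white bristle cylinder of 42 mm diameter and 78 mm length under the shelf.
- spare_neck (a point): the same flange point of a plain dish brush with a wooden handle (24 mm thick, 105 mm above the shelf), hanging in another slot: to be left hanging.
- scraper_neck (a point): the same flange point of a bowl scraper with a slim white handle (20 mm thick, 98 mm above the shelf) and a flat blade below, hanging in another slot: to be left hanging.
- spare: that dish brush; origin as its flange point, z up.
- scraper: that bowl scraper; origin as its flange point, z up.
- mixbowl_rim (a point): centre of the mouth of a large white mixing bowl, 180 mm across, 95 mm high: to be left alone.
- mug_rim (a point): centre of the mouth of a mug, 82 mm across, 95 mm high: to be left alone.
- syrup: a syrup bottle, 64 mm across, 190 mm high, origin at its base: to be left alone.
- jam: a jam jar, 72 mm across, 85 mm high, origin at its base: to be left alone.
- napkins: a steel napkin box, 90 by 150 mm, 78 mm high, origin at its base: to be left alone.
Not all that is in view belongs to the job. What is shaped like the part that bears grip but purple or yellow is not meant. What is shaped like the spare but green is not meant.

How it is judged:
On the way, in this order (a step that is already met when the one before it is completed fails the run):
1. the button is pressed in (value of joint button above 0.0033 m), for 0.1 s.
2. the handle is pulled out to the second stop while the brush hangs in its slot (value of joint handle above 0.0775 m and x of neck in the frame of stand above -0.04 m), for 0.1 s.
At the end, for the whole second after the job is handed in: Handle at the second stop (over 76.5 mm), button out (under 1.2 mm in), gripped by the handle (over 2 N), upright within 17 deg, at rest, neck 67 mm or more in front of its hanging place, tip over 6 mm above the counter, touching neither stand nor counter; the other two tools hang within 20 mm (value of joint handle above 0.0765 m and value of joint button below 0.0012 m and contact force between the fingers and handle above 2 N and x of neck in the frame of stand below -0.067 m and angle between neck's own z axis and vertical below 0.3 rad and height (world z) of head_tip above 0.006 m and contact force between brush and stand below 0.05 N and contact force between brush and table below 0.05 N and linear speed of each of brush, spare, scraper below 0.03 m/s and distance of each of spare_neck, scraper_neck from where it was at the start of the episode below 0.02 m and angle between each of spare, scraper's own z axis and vertical below 0.2 rad); the arm keeps its last pose, push and grip.
It fails at once if another tool is knocked out of the stand (distance of any of spare_neck, scraper_neck from where it was at the start of the episode above 0.03 m or angle between any of spare, scraper's own z axis and vertical above 0.5 rad).
It fails at once if something else on the counter is moved by more than 30 mm (distance of any of mixbowl_rim, mug_rim, syrup, jam, napkins from where it was at the start of the episode above 0.03 m).
It fails at once if the brush is dropped on the counter (angle between neck's own z axis and vertical above 0.9 rad).
It also fails if it takes over 35 s, if anything falls off the work surface, if the arm or the gripper's body presses on something with over 40 N, if the wrist force passes 120 N, or if a joint passes its speed limit or range.

## Working session

There is one attempt and no reset: what is moved stays moved. The work goes in short steps, Python scripts to look and compute and a shell command to move; the robot and the scene stay as the last step left them, time stands still between calls to the robot, and variables do not carry over. Pictures are saved under pics/ and viewed, about 8 in all and at most 12, crops included, and the job is handed in when it is done.

```bash
mkdir -p pics; ls; python3 - <<'E'
from cell import *
import cv2
s=get_state();print(s)
for n in("scene","top"):
    c=read_camera(n);cv2.imwrite(f"pics/{n}0.png",c["color"]);print(n,c["intrinsics"].tolist(),c["R"].tolist(),c["t"].tolist())
E
```

```text
pics
{'time_s': 0.0, 'joints': array([ 1.13831400e+00,  9.18774730e-02,  1.23190831e+00, -5.06653670e-06,
        1.81980349e+00, -5.67040436e-02]), 'joint_velocities': array([-0.00208595, -0.00012129,  0.00056573,  0.00073913,  0.00040913,
       -0.00041649]), 'tau': array([-3.92328116e-05, -4.58730805e+01, -4.18027997e+01,  8.73135991e-05,
        1.14852242e-02, -5.79515870e-06]), 'position': array([0.22008858, 0.55788249, 0.23812705]), 'eef_rot': array([[-8.32374134e-04, -9.30221775e-01,  3.66996943e-01],
       [-1.81483949e-03,  3.66997871e-01,  9.30220011e-01],
       [-9.99998007e-01,  1.08250530e-04, -1.99368275e-03]]), 'wrist_force': array([-0.03911346,  0.18152338,  0.10121241]), 'wrist_torque': array([-0.03216408, -0.01527202,  0.01213714]), 'opening': 1.0006215975581292}
scene [[437.8824635476262, 0.0, 316.6823012627548], [0.0, 437.8824635476262, 236.38625832590577], [0.0, 0.0, 1.0]] [[-0.2910131373823888, 0.9564624297469971, 0.02215794108959652], [0.5037883942371519, 0.17288958240256377, -0.8463488914913394], [-0.8133317943513649, -0.2351357326718724, -0.5321678114261055]] [0.14146225988669892, -0.17034901430233435, 1.4998827286264702]
top [[478.9430791405303, 0.0, 324.26708374802877], [0.0, 478.9430791405303, 234.70949615227667], [0.0, 0.0, 1.0]] [[0.0161823894184591, -0.9998086203799548, -0.01099331099536488], [-0.9925264980655425, -0.014732576319422895, -0.12113670720612886], [0.12095156431588787, 0.012871433833254373, -0.9925749570085958]] [0.010735989119001681, 0.5867493808678543, 1.3263073488254118]
```

View pics/scene0.png

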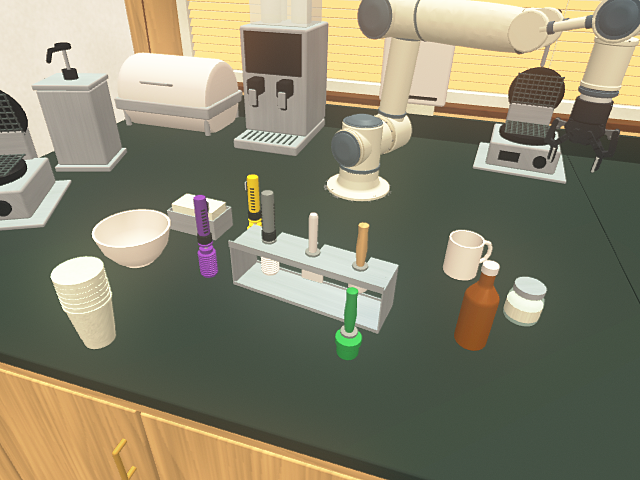

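View pics/top0.png

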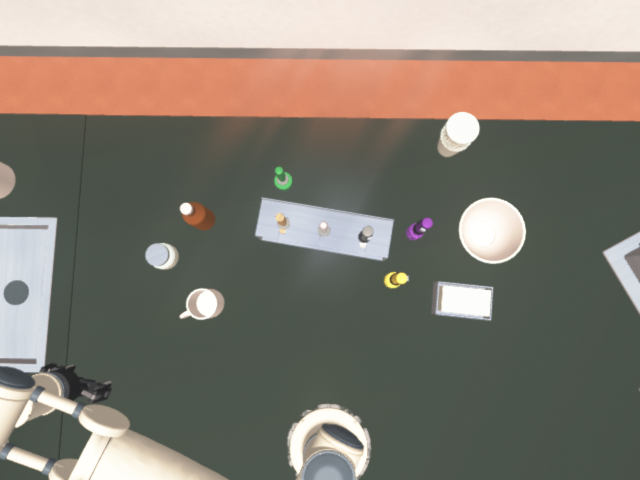

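Candidates (top / scene pixels): the dark grey handle in the stand's right slot (367,232)/(268,215), purple (425,224)/(202,220) and yellow (400,279)/(253,200) decoys, and the green dish-brush lookalike (283,180). By the description I want the grey one. Next I measure it and check it in a crop.

```bash
cat > h.py <<'E'
from cell import *
import cv2, numpy as np
def ray(c,u,v):
    R=np.array(c["R"]);t=np.array(c["t"]);K=np.array(c["intrinsics"])
    return -R.T@t, R.T@np.linalg.solve(K,[u,v,1.])
def onz(c,u,v,z):
    o,d=ray(c,u,v); return o+d*(z-o[2])/d[2]
def two(c1,p1,c2,p2):
    o1,d1=ray(c1,*p1);o2,d2=ray(c2,*p2)
    s=np.linalg.lstsq(np.c_[d1,-d2],o2-o1,rcond=None)[0]
    a,b=o1+d1*s[0],o2+d2*s[1]; return (a+b)/2,np.linalg.norm(a-b)
def proj(c,X):
    p=np.array(c["intrinsics"])@(np.array(c["R"])@X+np.array(c["t"]));return p[:2]/p[2]
E
python3 - <<'E'
from h import *
np.set_printoptions(precision=4,suppress=True)
T=read_camera("top");S=read_camera("scene")
for n,p in dict(FL=(257,237),FR=(388,260),BR=(393,219),BL=(262,198)).items(): print(n,onz(T,*p,.118))
for n,pt,ps in [("grey",(367,231),(267.5,193)),("purple",(426,223),(200,198)),("yellow",(402,278),(253,178)),("scr",(324,227),(314,215)),("spare",(281,217),(363,226))]: print(n,two(T,pt,S,ps))
a=cv2.resize(S["color"][165:305,180:320],None,fx=4,fy=4,interpolation=2)
b=cv2.resize(T["color"][190:300,340:450],None,fx=5,fy=5,interpolation=2)[:550]
w=np.zeros((560,1110,3),np.uint8);w[:,:560]=a;w[:550,560:]=b
cv2.imwrite("pics/c1.png",cv2.resize(w,(800,404),interpolation=3))
E
```

```text
FL [0.5676 0.1985 0.118 ]
FR [ 0.5115 -0.1512  0.118 ]
BR [ 0.6216 -0.1645  0.118 ]
BL [0.6738 0.1885 0.118 ]
grey (array([ 0.5736, -0.0872,  0.2312]), np.float64(0.0015566576360359257))
purple (array([ 0.5994, -0.236 ,  0.2063]), np.float64(0.0023965600097814294))
yellow (array([ 0.4612, -0.1741,  0.2044]), np.float64(0.0021097031876525073))
scr (array([0.5853, 0.0191, 0.2036]), np.float64(0.0009825356630720886))
spare (array([0.6079, 0.1268, 0.2107]), np.float64(0.0016372206925462903))
```

View pics/c1.png

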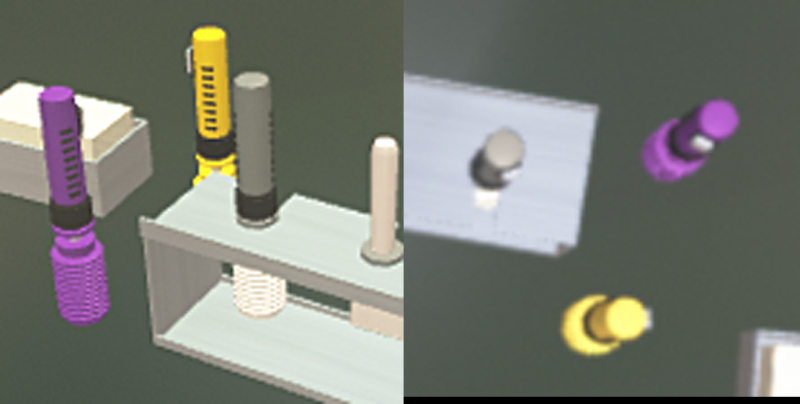

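The crop confirms it: plain dark grey handle with a white head, hanging in the right slot. The axis is at about (0.575,-0.087), with the top at z 0.231 (expected 0.234). The bright button shows in the top view towards -x,-y, at about azimuth 211°. I'll move over it.

```bash
python3 -m crank '1 -.06 0 0 0 0 0; 1 -.09 -.039 -.032 0 0 0; 1 -.10 -.085 -.070 0 0 0; 1 -.10 -.131 -.109 0 0 0; 1 -.10 -.177 -.147 0 0 0' 20; python3 -m crank '1 0 -.046 -.038 0 0 0; 1 0 -.092 -.076 0 0 0; 1 0 -.138 -.114 0 0 0; 1 0 -.184 -.152 0 0 0; 1 0 -.230 -.190 0 0 0'; python3 -m crank '1 0 -.046 -.038 8 0 0; 1 0 -.092 -.076 16 0 0; 1 0 -.138 -.114 24 0 0; 1 0.01 -.16 -.133 32 0 0; 1 .02 -.16 -.133 37.5 0 0'
python3 - <<'E'
from h import *
np.set_printoptions(precision=4,suppress=True)
s=get_state();print(s["position"],s["eef_rot"],s["joints"])
c=read_camera("wrist");cv2.imwrite("pics/w1.png",c["color"])
np.savez("pics/w1.npz",**{k:c[k] for k in("intrinsics","R","t")})
for z in(.234,.207,.112): print(z,proj(c,np.array([.575,-.087,z])))
E
```

```text
time_s: 0.82
position: [0.3315, 0.3548, 0.3394]
eef_rot: [[0.001, -0.93, 0.367], [0.0, 0.367, 0.93], [-1.0, -0.0, 0.0]]
wrist_force: [0.6, -0.5, 0.5]
opening: 0.997
time_s: 1.45
position: [0.4757, 0.0934, 0.3393]
eef_rot: [[0.0, -0.93, 0.367], [0.0, 0.367, 0.93], [-1.0, -0.0, 0.0]]
wrist_force: [0.3, 0.4, -0.1]
opening: 1.0
time_s: 2.08
position: [0.5758, -0.0896, 0.3175]
eef_rot: [[-0.002, -0.509, 0.861], [0.0, 0.861, 0.509], [-1.0, 0.001, -0.002]]
wrist_force: [-1.2, 0.8, -1.0]
opening: 1.002
[ 0.5758 -0.0896  0.3175] [[-0.0022 -0.5085  0.861 ]
 [ 0.0001  0.861   0.5085]
 [-1.      0.0012 -0.0018]] [-0.2126  0.0772  1.1058 -0.0004  1.9607 -0.7462]
0.234 [324.031  243.9208]
0.207 [323.9344 230.5509]
0.112 [323.7078 199.2062]
```

View pics/w1.png

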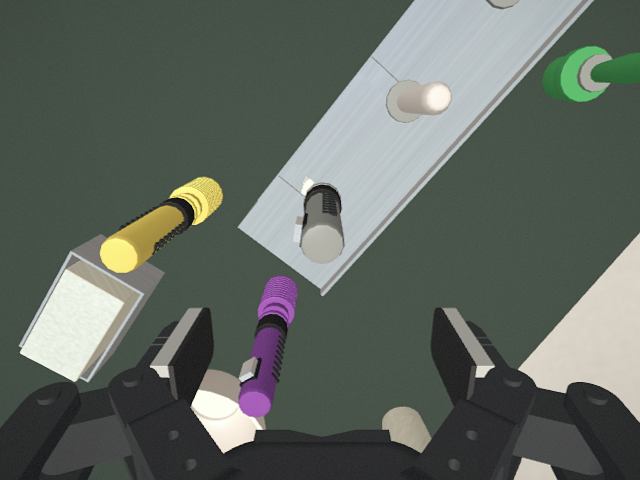

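The wrist picture shows the handle top at (323,243), against a predicted (324,244). The button is at (299,229), directly to the left and so along the jaw axis. I'll compute its azimuth precisely.

```bash
python3 - <<'E'
from h import *
np.set_printoptions(precision=4,suppress=True)
c=dict(np.load("pics/w1.npz"));im=cv2.imread("pics/w1.png")
print("top",onz(c,323,243,.234))
for a in range(190,236,5):
    d=np.array([np.cos(np.radians(a)),np.sin(np.radians(a)),0]);t=np.array([-d[1],d[0],0]);C=np.array([.575,-.087,.207])+16.2e-3*d
    print(a,*[proj(c,C+2.3e-3*d+6e-3*k*t+[0,0,.01*m]).round(1) for k in(-1,1) for m in(-1,1)])
cv2.imwrite("pics/c2.png",cv2.resize(im[170:270,270:370],None,fx=6,fy=6,interpolation=0))
E
```

```text
top [ 0.5742 -0.0868  0.234 ]
190 [301.9 209.4] [300.2 217.2] [296.1 225. ] [294.  233.9]
195 [300.5 211.3] [298.7 219.2] [296.1 227.3] [294.1 236.3]
200 [299.2 213.4] [297.4 221.4] [296.4 229.6] [294.4 238.8]
205 [298.2 215.5] [296.3 223.7] [296.9 231.9] [294.9 241.2]
210 [297.4 217.7] [295.4 226. ] [297.5 234.1] [295.6 243.6]
215 [296.7 220. ] [294.7 228.5] [298.4 236.3] [296.5 245.9]
220 [296.3 222.3] [294.3 230.9] [299.4 238.4] [297.7 248.1]
225 [296.1 224.6] [294.  233.4] [300.7 240.3] [299.  250.2]
230 [296.1 226.9] [294.  235.9] [302.1 242.2] [300.5 252.2]
235 [296.3 229.2] [294.3 238.3] [303.6 243.9] [302.2 254. ]
```

View pics/c2.png

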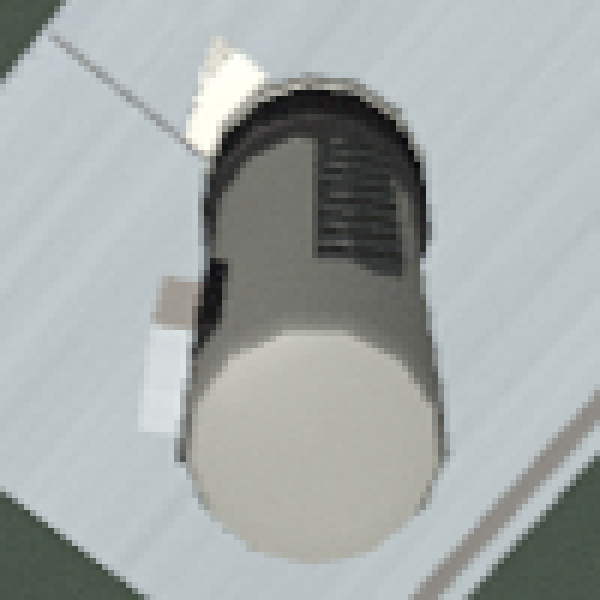

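The button azimuth is about 205° (tool z is at 30.6°), so I turn +5.5°, shift +3 mm in tool y and descend 121 mm. Then I close.

```bash
python3 -m crank '1 .03 .003 0 5.5 0 0; 1 .06 .003 0 5.5 0 0; 1 .09 .003 0 5.5 0 0; 1 .11 .003 0 5.5 0 0; 1 .121 .003 0 5.5 0 0' 30;  python3 -m crank '.6 0 0 0 0 0 0; .45 0 0 0 0 0 0; 0 0 0 0 0 0 0; 0 0 0 0 0 0 0; 0 0 0 0 0 0 0' 30
python3 - <<'E'
from h import *
a=read_camera("wrist")["color"];b=read_camera("top")["color"]
w=np.zeros((480,800,3),np.uint8);w[:,:]=0
w[:,:480]=a[:,80:560];w[:320,480:]=cv2.resize(b[190:290,320:420],(320,320))
cv2.imwrite("pics/w2.png",w);print(get_state()["opening"])
E
```

```text
time_s: 2.75
position: [0.5733, -0.0844, 0.1973]
eef_rot: [[-0.001, -0.431, 0.902], [0.0, 0.902, 0.431], [-1.0, 0.001, -0.001]]
wrist_force: [-1.5, -0.9, 0.5]
opening: 0.998
time_s: 3.38
position: [0.5738, -0.0848, 0.1996]
eef_rot: [[0.002, -0.43, 0.903], [-0.001, 0.903, 0.43], [-1.0, -0.001, 0.001]]
wrist_force: [-2.0, -0.7, 5.5]
opening: 0.321
0.32004983535107445
```

View pics/w2.png

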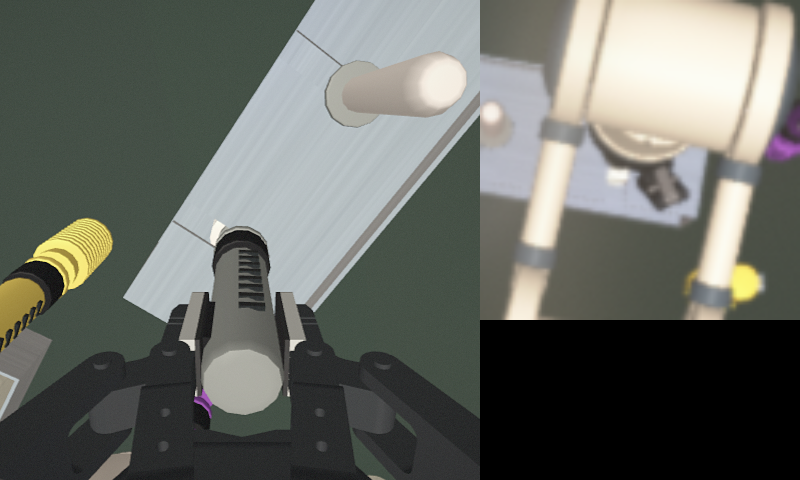

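The gripper is closed on the handle at 27 mm, against a 28 mm sleeve, so the button is fully in. I'll pull up.

```bash
python3 -m crank '0 -.012 0 0 0 0 0; 0 -.028 0 0 0 0 0; 0 -.044 0 0 0 0 0; 0 -.060 0 0 0 0 0; 0 -.074 0 0 0 0 0' 30;  python3 -m crank '0 -.004 0 0 0 0 0; 0 -.006 0 0 0 0 0; 0 -.008 0 0 0 0 0; 0 -.010 0 0 0 0 0; 0 -.010 0 0 0 0 0' 30; python3 -m crank '0 -.002 0 0 0 0 0; 0 -.003 0 0 0 0 0; 0 -.004 0 0 0 0 0; 0 -.004 0 0 0 0 0; 0 -.004 0 0 0 0 0' 30
python3 - <<'E'
from h import *
s=get_state();print(s["position"],s["wrist_force"],s["opening"])
E
```

```text
time_s: 4.1
position: [0.5738, -0.0846, 0.2738]
eef_rot: [[0.001, -0.43, 0.903], [-0.0, 0.903, 0.43], [-1.0, -0.001, 0.001]]
wrist_force: [-0.0, 0.2, -1.6]
opening: 0.322
time_s: 4.72
position: [0.5736, -0.0846, 0.2822]
eef_rot: [[-0.0, -0.43, 0.903], [0.0, 0.903, 0.43], [-1.0, 0.0, -0.0]]
wrist_force: [0.0, -0.2, -2.9]
opening: 0.318
time_s: 5.35
position: [0.5736, -0.0846, 0.2861]
eef_rot: [[-0.0, -0.43, 0.903], [0.0, 0.903, 0.43], [-1.0, 0.0, -0.0]]
wrist_force: [0.0, 0.0, -3.2]
opening: 0.319
[ 0.57358374 -0.08459967  0.2861127 ] [ 0.01176469  0.03249564 -3.19448085] 0.3186064322217885
```

```bash
python3 -m crank '0 -.001 0 0 0 0 0; 0 -.002 0 0 0 0 0; 0 -.003 0 0 0 0 0; 0 -.003 0 0 0 0 0; 0 -.003 0 0 0 0 0' 30
python3 - <<'E'
from h import *
s=get_state();print(s["position"],s["wrist_force"],s["opening"])
a=read_camera("wrist")["color"];b=read_camera("scene")["color"]
w=np.zeros((480,800,3),np.uint8)
w[:,:400]=a[:,120:520];w[:,400:]=cv2.resize(b[130:310,200:350],(400,480),interpolation=2)
cv2.imwrite("pics/w3.png",w)
E
```

```text
time_s: 5.98
position: [0.5732, -0.0846, 0.2865]
eef_rot: [[-0.005, -0.43, 0.903], [0.001, 0.903, 0.43], [-1.0, 0.003, -0.004]]
wrist_force: [0.8, -0.9, -26.9]
opening: 0.32
[ 0.57320035 -0.08455429  0.28652953] [  0.79549744  -0.92468091 -26.85900606] 0.32023461114008833
```

View pics/w3.png

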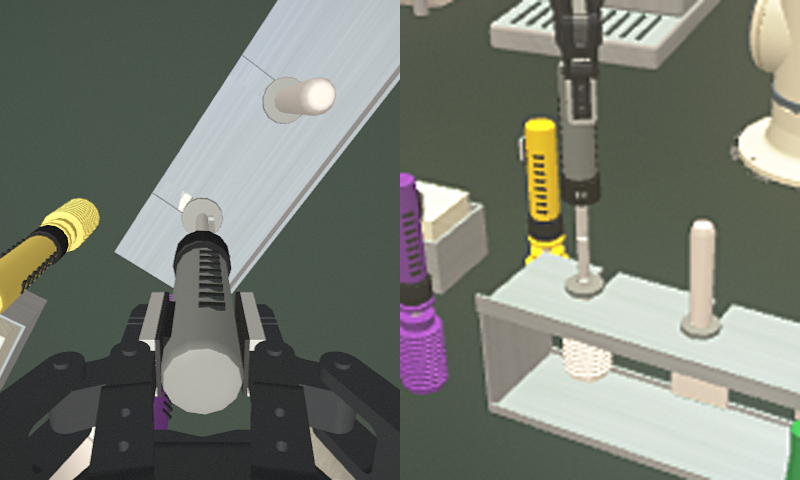

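The pull force jumped to 27 N after about 87 mm of rise, which fits the 6 + 80 mm end stop. The flange is on its rod and the head is against the shelf. I'll ease off, release, turn 90° and look for the button.

```bash
python3 -m crank '0 .001 0 0 0 0 0; 0 .002 0 0 0 0 0; .4 .002 0 0 0 0 0; .5 .002 0 0 0 0 0; .75 .002 0 0 0 0 0' 30; python3 -m crank '.75 0 0 0 0 0 0; .75 0 0 0 0 0 0; .75 0 0 0 10 0 0; .75 0 0 0 20 0 0; .75 0 0 0 30 0 0'; python3 -m crank '.75 0 0 0 10 0 0; .75 0 0 0 20 0 0; .75 0.002 0 0 30 0 0; .75 .004 0 0 40 0 0; .75 .006 0 0 50 0 0';  python3 -m crank '.75 0 0 0 10 0 0; .75 0 0 0 10 0 0; .75 0 0 0 10 0 0; .75 0 0 0 10 0 0; .75 0 0 0 10 0 0'
python3 - <<'E'
from h import *
s=get_state();print(s["position"],s["wrist_force"],s["opening"],s["joints"])
a=read_camera("wrist")["color"];b=read_camera("scene")["color"]
w=np.zeros((480,800,3),np.uint8)
w[:,:400]=a[:,120:520];w[:,400:]=cv2.resize(b[130:310,200:350],(400,480),interpolation=2)
cv2.imwrite("pics/w4.png",w)
E
```

```text
time_s: 6.7
position: [0.5742, -0.0846, 0.2912]
eef_rot: [[0.007, -0.43, 0.903], [-0.001, 0.903, 0.43], [-1.0, -0.004, 0.005]]
wrist_force: [0.2, -1.1, -0.4]
opening: 0.7
time_s: 7.32
position: [0.5736, -0.0846, 0.2871]
eef_rot: [[-0.0, 0.085, 0.996], [0.0, 0.996, -0.085], [-1.0, 0.0, -0.0]]
wrist_force: [0.5, -0.6, 0.3]
opening: 0.744
time_s: 7.95
position: [0.5736, -0.0846, 0.2811]
eef_rot: [[-0.0, 0.818, 0.576], [0.0, 0.576, -0.818], [-1.0, -0.0, -0.0]]
wrist_force: [0.1, -0.8, 1.5]
opening: 0.748
time_s: 8.57
position: [0.5736, -0.0846, 0.2813]
eef_rot: [[0.0, 0.902, 0.431], [-0.0, 0.431, -0.902], [-1.0, 0.0, 0.0]]
wrist_force: [-0.6, -0.2, 0.9]
opening: 0.749
[ 0.57362432 -0.08459736  0.28129982] [-0.5661461  -0.18704588  0.91255396] 0.7494855416939715 [-2.05078981e-01  4.92222766e-02  1.19988540e+00 -2.90830408e-05
  1.89245009e+00  9.20251020e-01]
```

View pics/w4.png

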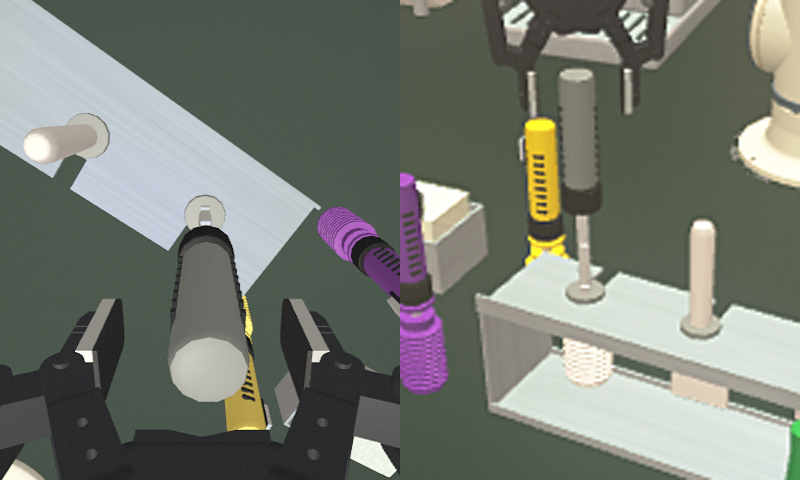

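The handle stays up after release. The ribs show evenly on both sides, so the button faces away and the pads will close at right angles to it. I'll grip and lift 3 mm.

```bash
python3 -m crank '.5 0 0 0 0 0 0; 0 0 0 0 0 0 0; 0 0 0 0 0 0 0; 0 0 0 0 0 0 0; 0 0 0 0 0 0 0' 30;  python3 -m crank '0 -.001 0 0 0 0 0; 0 -.002 0 0 0 0 0; 0 -.003 0 0 0 0 0; 0 -.003 0 0 0 0 0; 0 -.003 0 0 0 0 0' 30
python3 - <<'E'
from h import *
R=get_state()["eef_rot"];print("1mm fwd in tool:",R.T@np.array([-.988,.155,0]), get_state()["wrist_force"])
E
```

```text
time_s: 9.3
position: [0.5737, -0.0847, 0.2814]
eef_rot: [[0.0, 0.903, 0.43], [-0.0, 0.43, -0.903], [-1.0, 0.0, 0.0]]
wrist_force: [0.2, 0.1, 1.1]
opening: 0.318
time_s: 9.93
position: [0.5736, -0.0845, 0.2842]
eef_rot: [[-0.0, 0.903, 0.43], [0.0, 0.43, -0.903], [-1.0, -0.0, -0.0]]
wrist_force: [0.1, -0.1, -2.9]
opening: 0.319
1mm fwd in tool: [ 1.89379977e-04 -8.25299261e-01 -5.64845194e-01] [ 0.06729327 -0.14017572 -2.90806017]
```

```bash
python3 -m crank '0 0 -.008 -.006 0 0 0; 0 0 -.021 -.014 0 0 0; 0 0 -.033 -.023 0 0 0; 0 0 -.045 -.031 0 0 0; 0 0 -.054 -.037 0 0 0'; python3 -m crank '0 0 -.010 -.007 0 0 0; 0 0 -.020 -.014 0 0 0; 0 -.005 -.030 -.020 0 0 0; 0 -.010 -.036 -.025 0 0 0; 0 -.015 -.036 -.025 0 0 0'; python3 -m crank '0 0 0 0 0 0 0; 0 0 0 0 0 0 0; 0 0 0 0 0 0 0; 0 0 0 0 0 0 0; 0 0 0 0 0 0 0'
python3 - <<'E'
from h import *
a=read_camera("wrist")["color"];S=read_camera("scene");T=read_camera("top");b=S["color"]
np.savez("pics/s5.npz",**{k:S[k] for k in("intrinsics","R","t")})
w=np.zeros((600,800,3),np.uint8)
w[:480,:360]=a[:,140:500];w[:,360:]=cv2.resize(b[130:310,190:322],(440,600),interpolation=2)
cv2.imwrite("pics/w5.png",w)
p=get_state()["position"]; print(p,get_state()["wrist_force"])
for d in(0.011,-.09+.011,-.175,-.263):print(d,proj(S,p+[0,0,d]))
E
```

```text
time_s: 10.55
position: [0.5079, -0.0741, 0.2845]
eef_rot: [[0.0, 0.903, 0.43], [0.0, 0.43, -0.903], [-1.0, 0.0, 0.0]]
wrist_force: [-0.6, -0.1, -2.8]
opening: 0.322
time_s: 11.18
position: [0.4655, -0.0672, 0.3002]
eef_rot: [[0.001, 0.903, 0.43], [-0.0, 0.43, -0.903], [-1.0, 0.001, 0.001]]
wrist_force: [-0.0, -1.4, -1.9]
opening: 0.318
time_s: 11.8
position: [0.4657, -0.0673, 0.2991]
eef_rot: [[-0.0, 0.903, 0.43], [0.0, 0.43, -0.903], [-1.0, -0.0, -0.0]]
wrist_force: [1.2, -0.3, -2.4]
opening: 0.322
[ 0.4657064  -0.06730604  0.299271  ] [ 0.79281759  0.36114335 -1.86993582]
0.011 [293.44805562 141.77988958]
-0.079 [293.68299893 178.93276659]
-0.175 [293.9104395  214.89919288]
-0.263 [294.10066055 244.9798925 ]
```

View pics/w5.png

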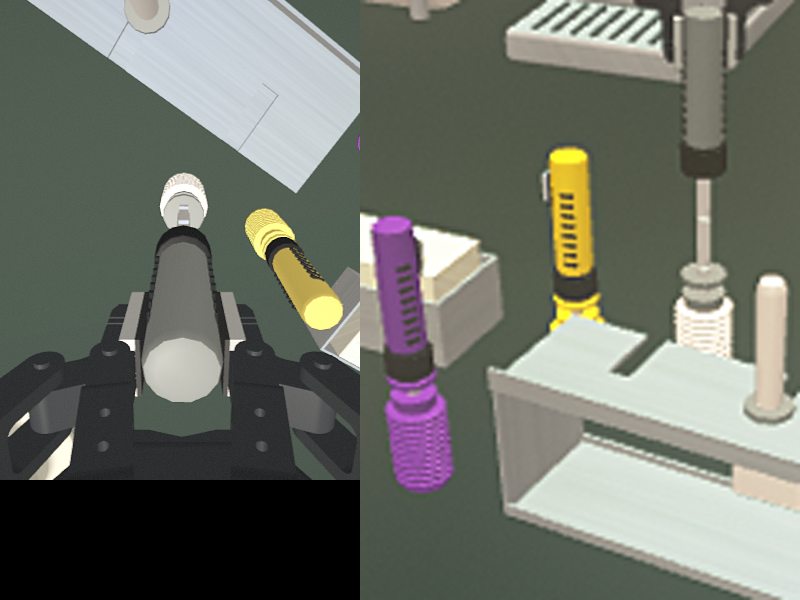

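The brush is held upright and fully out of the stand, and the other tools are hanging as before. The button faces away from the cameras, so I'll turn the tool to check that it is out.

```bash
for i in 1; do python3 -m crank '0 0 0 0 -8 0 0; 0 0 0 0 -18 0 0; 0 0 0 0 -28 0 0; 0 0 0 0 -38 0 0; 0 0 0 0 -48 0 0' >/dev/null; python3 -m crank '0 0 0 0 -10 0 0; 0 0 0 0 -20 0 0; 0 0 0 0 -30 0 0; 0 0 0 0 -40 0 0; 0 0 0 0 -50 0 0'>/dev/null; python3 -m crank '0 0 0 0 -10 0 0; 0 0 0 0 -20 0 0; 0 0 0 0 -30 0 0; 0 0 0 0 -40 0 0; 0 0 0 0 -48 0 0'; python3 -m crank '0 0 0 0 0 0 0; 0 0 0 0 0 0 0; 0 0 0 0 0 0 0; 0 0 0 0 0 0 0; 0 0 0 0 0 0 0'; done
python3 - <<'E'
from h import *
b=read_camera("scene")["color"]
cv2.imwrite("pics/w6.png",cv2.resize(b[110:260,200:390],(760,600),interpolation=2));print(get_state()["joint_velocities"])
E
```

```text
time_s: 13.82
position: [0.4657, -0.0673, 0.2993]
eef_rot: [[0.0, -0.99, 0.143], [0.0, 0.143, 0.99], [-1.0, -0.0, 0.0]]
wrist_force: [-0.2, -0.3, -2.5]
opening: 0.315
time_s: 14.45
position: [0.4657, -0.0673, 0.2993]
eef_rot: [[0.0, -0.989, 0.149], [-0.0, 0.149, 0.989], [-1.0, -0.0, -0.0]]
wrist_force: [0.9, -0.0, -2.7]
opening: 0.321
[ 0.00063067 -0.00129584 -0.00012798  0.00104977  0.00140055 -0.00037881]
```

View pics/w6.png

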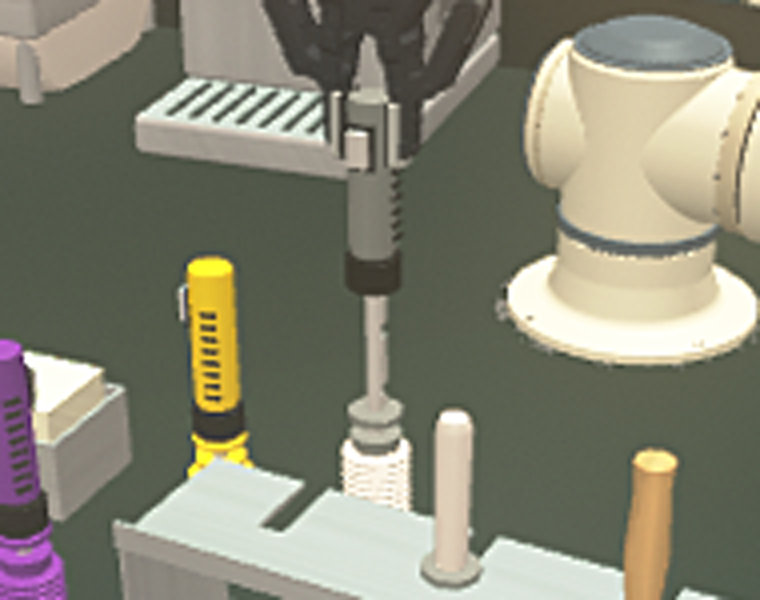

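The button shows proud of the sleeve at crop (356,148), offset from its recess and clear of the pads. I'll hand in.

```bash
python3 -c "
from cell import *
print(close_job())"
```

```text
the job is handed in; nothing more can be done
None
```

The brush is pulled out to its second stop, out of the stand and held upright by the handle; I handed the job in at about 14.5 s of the 35 s allowed.

**What I did:** I gripped the grey handle with one jaw on the button and pulled it up about 87 mm, until the pull force jumped to 27 N at the end stop. I let go, turned the gripper 90° and gripped the plain sides. Then I lifted the brush 3 mm, drew it about 109 mm forwards and raised it another 15 mm.

**Last checks:**
- **Grip:** The opening reads about 27 mm on the 28 mm sleeve with a 30 N grip. The wrist force of about 2.5 N fits the brush's weight.
- **Button:** I turned the brush in the air so the scene camera could see the button. It stands proud of the sleeve and clear of the pads.
- **Position:** The brush is upright and clear of the stand, and its tip is about 40 mm above the counter by calculation. In the pictures, both other tools still hang in their slots.

No check failed or disagreed. The handle's extension rests on the end-stop force and a rough reading of the picture (about 75–80 mm), which is too coarse by itself to confirm the 76.5 mm limit. I checked the mixing bowl, mug, syrup, jam and napkins only by keeping clear of them, and did not measure them again afterwards.

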